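# Zero the scale under the cup and start its timer

### The arm

A 6-joint arm with a two-finger parallel gripper is mounted at the origin on the work surface. World frame = base frame: x ahead of the robot, y to its left, z up, the work surface at z = 0. Lengths are in m, angles in rad, forces in N, time in s.
With the tool pointing down it reaches from about 0.375 to 0.975 m from the base axis. Payload 3.8 kg.
Tool frame: the origin (TCP) lies at the very end of the fingers, on their centre line; the grasp point (between the pads) lies 19 mm behind it; z points along the fingers, x is the direction in which the jaws open and shut, and the axes are right-handed (so a half turn about z gives the same grasp; the last joint's range is limited). The gripper opens to 85 mm and grips with 20 to 120 N. Pads are 22 mm wide; open, the fingers measure 114 mm over their backs; the gripper's body (76 mm by 85 mm) begins 54 mm behind the grasp point. The pads swing forward as they close: fully open they stand 13 mm farther back than shut.
Start: joints at [-1.335, 0.264, 1.604, -0, 1.274, -0.037], TCP at [0.182, -0.65, 0.231] pointing down, gripper open.
Joint ranges: [-2.63, 2.63], [-0.94, 2.18], [0.31, 2.57], [-1.31, 4.45], [0, 2.66], [-2.55, 2.55]. Speed limits (rad/s): [2.57, 2.57, 3.14, 3.14, 3.14, 3.14].

### API

Orientations are given as a unit quaternion [x, y, z, w].
In Python, from station import arm, viewer, job gives the robot as it stands.
- The arm moves only by the tool send_rows, never from a script. Its argument "series" is a list of rows, each a list of 3 entries, a list of its own where there are three numbers: the turn, a rotation vector about the tool's x, y, z in rad, then the shift along the tool's x, y, z in cm, then the opening in per cent of the stroke, from 0 (shut) to 100 (fully open). In form: [[[wx, wy, wz], [x, y, z], fingers], ...]. A call has 1 to 20 rows; each row shifts and turns the commanded pose from where the row before left it, along the tool's axes as they then stand; what a row does not reach is not made up. A row lasts 1/12 s, in which the tool goes at most 41.7 mm and 7.16 degrees, less where a joint would pass 70% of its speed; a pose out of reach is approached as far as the arm can. A call is refused whole if a number of a shift passes 4.17 or a number of a turn 0.125, either way. A call with a gripper value outside its range is refused whole. The fingers move at their own pace and stop on an object; the grip force is fixed at half the most. Time passes only in rows, so rows that do not move let the fingers close. It gives the time, the measured TCP pose, the force and the opening at its end, in the units of the state.
- arm.observe(): the state, without advancing time (a new reading comes with each control period).
- viewer.grab_frame(name): name is "scene" or "top" or "wrist"; returns a dict with "frame" (384x512x3 uint8, blue, green, red), "K" (3x3 intrinsics, pixels), "R" (3x3) and "t" (3): a world point X has camera coordinates R X + t. Camera axes: x right, y down, z forward; pixel columns grow to the right and rows downward; lengths in m; the calibration is good to about 2 mm. A picture is of the moment at which its call begins. There is no depth.
- job.finish_job(): hands the job in, once; it reports no verdict.
The state is a dict: "clock": time; "joints": joint angles; "joint_velocities": joint speeds; "effort": joint torques, N m; "tcp_pos": TCP position; "tool_rot": TCP orientation; "ft_force": force on the tool from outside, world axes, zero at the start; "wrist_torque": the same for the moment, N m; "opening": finger opening in m.
Only numpy, scipy, OpenCV 4.12 (cv2) and the standard library are available. Lean on these libraries where they do the work, as an engineer would, in place of code of your own. Each camera call takes 0.05 s, during which the arm holds its last target. There are 200 camera calls.

### The job

A shot is about to be pulled into the white espresso cup: on the scale that this cup stands on, press the white tare key with a light fingertip to zero the scale and let it come back up, then press the green timer key in the same way to start the clock, and draw the hand back. Do not touch either scale's weighing plate or what stands on it, since that would spoil the weighing, and press no red power key. Leave the other scale, the milk pitcher and the portafilter alone, and lift nothing.

Things in the scene. Friction and masses are not known exactly. Their poses are not given: they have to be found in the camera images.
- cup: White ceramic espresso cup with a small handle, empty, 58 mm tall, 66 mm across the rim, standing loose on the weighing plate of one of the two scales (either one). Origin: centre of its underside, z up.
- basket: Steel filter basket, an open round cup 27 mm tall and 66 mm across, standing loose on the plate of the other scale. Origin: centre of its underside.
- pitcher: Steel milk pitcher, loose, 100 mm tall, 86 mm across, strap handle reaching 80 mm from its axis along its +x. Origin: centre of its underside.
- portafilter: Portafilter lying loose on the counter: steel ring head 68 mm across and 36 mm tall, black handle reaching 174 mm from the head's centre along its -x, 36 mm thick at most. Origin: centre of the head's underside.
- black_scale: Coffee scale with a black housing, 190 mm (its x) by 150 mm (its y), 24 mm tall, firmly on the counter. Origin: centre of its underside; its front edge, with a dark panel, a small display and a row of three keys, looks to its -x (towards the robot, turned by up to 0.4 rad). Seen from the front, the keys are from left to right: power (red, at y = +45 mm), timer (green, y = 0), tare (white, y = -45 mm), all at x = -78 mm. A steel weighing plate covers its rear part.
- black_scale_plate: Steel weighing plate of the black scale, 116 mm (x) by 142 mm (y), its top 31 mm above the counter. Origin: centre of its top face; its front edge is 53 mm behind the centres of the keys.
- black_scale_plate_centre (a point): Centre of the top face of the black scale's weighing plate.
- black_scale_power_top (a point): Centre of the top of the red power key of the black scale: a round cap 18 mm across, 7 mm proud of the panel, 31 mm above the counter when up. The point moves down with the key.
- black_scale_power (a joint): How far the red power key of the black scale is pressed: 0 m up, 0.004 m at its stop. It is pressed straight down, is sprung (starts to move at 1 N, at its stop at 4.6 N), counts as pressed from 0.002 m, and springs back up by itself.
- black_scale_timer_top (a point): Centre of the top of the green timer key of the black scale: a round cap 18 mm across, 7 mm proud of the panel, 31 mm above the counter when up. The point moves down with the key.
- black_scale_timer (a joint): How far the green timer key of the black scale is pressed: 0 m up, 0.004 m at its stop. It is pressed straight down, is sprung (starts to move at 1 N, at its stop at 4.6 N), counts as pressed from 0.002 m, and springs back up by itself.
- black_scale_tare_top (a point): Centre of the top of the white tare key of the black scale: a round cap 18 mm across, 7 mm proud of the panel, 31 mm above the counter when up. The point moves down with the key.
- black_scale_tare (a joint): How far the white tare key of the black scale is pressed: 0 m up, 0.004 m at its stop. It is pressed straight down, is sprung (starts to move at 1 N, at its stop at 4.6 N), counts as pressed from 0.002 m, and springs back up by itself.
- white_scale: Coffee scale with a white housing, 190 mm (its x) by 150 mm (its y), 24 mm tall, firmly on the counter. Origin: centre of its underside; its front edge, with a dark panel, a small display and a row of three keys, looks to its -x (towards the robot, turned by up to 0.4 rad). Seen from the front, the keys are from left to right: power (red, at y = +45 mm), timer (green, y = 0), tare (white, y = -45 mm), all at x = -78 mm. A steel weighing plate covers its rear part.
- white_scale_plate: Steel weighing plate of the white scale, 116 mm (x) by 142 mm (y), its top 31 mm above the counter. Origin: centre of its top face; its front edge is 53 mm behind the centres of the keys.
- white_scale_plate_centre (a point): Centre of the top face of the white scale's weighing plate.
- white_scale_power_top (a point): Centre of the top of the red power key of the white scale: a round cap 18 mm across, 7 mm proud of the panel, 31 mm above the counter when up. The point moves down with the key.
- white_scale_power (a joint): How far the red power key of the white scale is pressed: 0 m up, 0.004 m at its stop. It is pressed straight down, is sprung (starts to move at 1 N, at its stop at 4.6 N), counts as pressed from 0.002 m, and springs back up by itself.
- white_scale_timer_top (a point): Centre of the top of the green timer key of the white scale: a round cap 18 mm across, 7 mm proud of the panel, 31 mm above the counter when up. The point moves down with the key.
- white_scale_timer (a joint): How far the green timer key of the white scale is pressed: 0 m up, 0.004 m at its stop. It is pressed straight down, is sprung (starts to move at 1 N, at its stop at 4.6 N), counts as pressed from 0.002 m, and springs back up by itself.
- white_scale_tare_top (a point): Centre of the top of the white tare key of the white scale: a round cap 18 mm across, 7 mm proud of the panel, 31 mm above the counter when up. The point moves down with the key.
- white_scale_tare (a joint): How far the white tare key of the white scale is pressed: 0 m up, 0.004 m at its stop. It is pressed straight down, is sprung (starts to move at 1 N, at its stop at 4.6 N), counts as pressed from 0.002 m, and springs back up by itself.
Not all that is in view belongs to the job. Several things look just like the portafilter: the one meant starts farthest to the robot's right.

How it is judged:
On the way, in this order (a step that is already met when the one before it is completed fails the run):
1. the tare key of the scale under the cup is pressed, its timer key up (((horizontal distance between cup and black_scale_plate_centre below 0.05 m and value of joint black_scale_tare above 0.002 m and value of joint black_scale_timer below 0.001 m) or (horizontal distance between cup and white_scale_plate_centre below 0.05 m and value of joint white_scale_tare above 0.002 m and value of joint white_scale_timer below 0.001 m))), for 0.1 s.
2. that tare key is back up (((horizontal distance between cup and black_scale_plate_centre below 0.05 m and value of joint each of black_scale_tare, black_scale_timer below 0.001 m) or (horizontal distance between cup and white_scale_plate_centre below 0.05 m and value of joint each of white_scale_tare, white_scale_timer below 0.001 m))), for 0.05 s.
3. the timer key of the same scale is pressed, its tare key up (((horizontal distance between cup and black_scale_plate_centre below 0.05 m and value of joint black_scale_timer above 0.002 m and value of joint black_scale_tare below 0.001 m) or (horizontal distance between cup and white_scale_plate_centre below 0.05 m and value of joint white_scale_timer above 0.002 m and value of joint white_scale_tare below 0.001 m))), for 0.1 s.
At the end, for the whole second after the job is handed in: All six keys are back up (within 1 mm); the cup and the filter basket stand upright, each on the plate it started on, and they, the pitcher and the portafilter are at rest within 10 mm of where they were (value of joint each of black_scale_power, black_scale_timer, black_scale_tare, white_scale_power, white_scale_timer, white_scale_tare below 0.001 m and ((horizontal distance between cup and black_scale_plate_centre below 0.05 m and horizontal distance between basket and white_scale_plate_centre below 0.05 m) or (horizontal distance between cup and white_scale_plate_centre below 0.05 m and horizontal distance between basket and black_scale_plate_centre below 0.05 m)) and distance of each of cup, basket, pitcher, portafilter from where it was at the start of the episode below 0.01 m and linear speed of each of cup, basket, pitcher, portafilter below 0.02 m/s and angle between each of cup, basket, pitcher, portafilter's own z axis and vertical below 0.1 rad); the robot touches nothing.
It fails at once if a red power key is pressed (over 2 mm) (value of joint any of black_scale_power, white_scale_power above 0.002 m).
It fails at once if the robot touches the scale that the cup is not on (over 1 N) ((horizontal distance between cup and white_scale_plate_centre below 0.05 m and contact force between any of the fingers, the arm and black_scale above 1 N) or (horizontal distance between cup and black_scale_plate_centre below 0.05 m and contact force between any of the fingers, the arm and white_scale above 1 N)).
It fails at once if the robot touches a weighing plate, the cup or the basket (over 0.5 N) (contact force between any of the fingers, the arm and black_scale_plate above 0.5 N or contact force between any of the fingers, the arm and white_scale_plate above 0.5 N or contact force between any of the fingers, the arm and cup above 0.5 N or contact force between any of the fingers, the arm and basket above 0.5 N).
It fails at once if the robot touches the pitcher or the portafilter (over 1 N), or one of the four loose things is shifted or lifted by more than 10 mm (distance of any of cup, basket, pitcher, portafilter from where it was at the start of the episode above 0.01 m or contact force between any of the fingers, the arm and pitcher above 1 N or contact force between any of the fingers, the arm and portafilter above 1 N).
It fails at once if a scale is pressed with more than 20 N, no light touch (contact force between any of the fingers, the arm and black_scale above 20 N or contact force between any of the fingers, the arm and white_scale above 20 N).
It also fails if it takes over 38 s, if anything falls off the work surface, if the arm or the gripper's body presses on something with over 40 N, if the wrist force passes 120 N, or if a joint passes its speed limit or range.

## Working session

There is one attempt and no reset: what is moved stays moved. The work goes in short steps, Python scripts to look and compute and a tool call to move; the robot and the scene stay as the last step left them, time stands still between calls to the robot, and variables do not carry over. Pictures are saved under pics/ and viewed, about 8 in all and at most 12, crops included, and the job is handed in when it is done.

Besides the shell and the picture viewer there is one more tool, called as a command line: name --argument value ..., lists and objects as JSON in quotes. send_rows: Moves the arm, as the interface text tells. Its arguments: {"type":"object","properties":{"series":{"type":"array","items":{"type":"array"}}},"required":["series"]}

```bash
mkdir -p pics
python3 - <<'E'
from station import arm, viewer
import cv2, numpy as np, pickle
s=arm.observe(); print({k:np.round(s[k],3) for k in ("clock","tcp_pos","tool_rot","opening","ft_force")})
d={}
for n in ("scene","top"):
    d[n]=viewer.grab_frame(n); print(n,np.round(-d[n]["R"].T@d[n]["t"],3))
    cv2.imwrite(f"pics/{n}1.png",d[n]["frame"])
pickle.dump(d,open("d.pkl","wb"))
E
```

```text
{'clock': np.float64(0.0), 'tcp_pos': array([ 0.182, -0.649,  0.23 ]), 'tool_rot': array([ 0.797, -0.604, -0.001, -0.001]), 'opening': np.float64(0.085), 'ft_force': array([ 0.438, -0.392, -0.745])}
scene [1.252 0.456 1.088]
top [0.449 0.003 1.42 ]
```

View pics/top1.png

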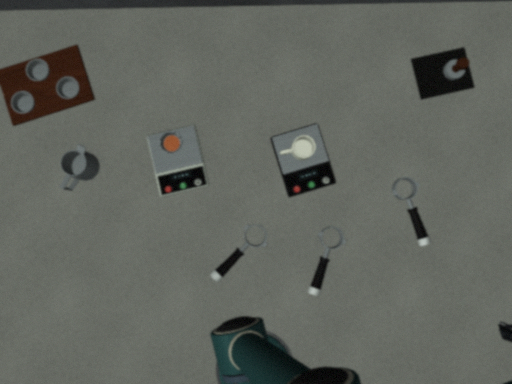

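View pics/scene1.png

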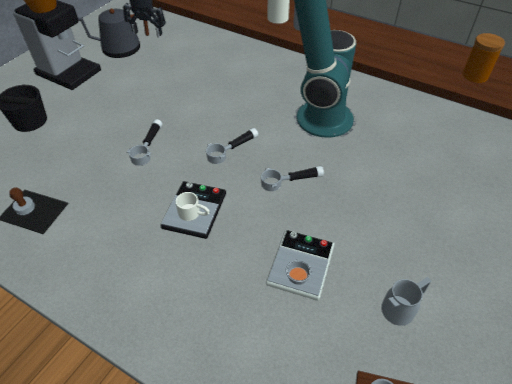

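The top view shows the cup (300,148) on the black-housed scale, with its keys red (297,189), green (311,184) and white (326,180). The basket (172,142) is on the white scale. There are three portafilter lookalikes, with heads at (255,235), (331,237) and (404,187). The one meant is at (404,187), farthest right, and I avoid all three. Next I measure the keys and confirm them in a crop.

```bash
cat > h.py <<'E'
import numpy as np, cv2
def cast(f,uv,z):
    R,t=np.array(f["R"]),np.array(f["t"]); c=-R.T@t
    d=R.T@np.linalg.inv(f["K"])@np.array([uv[0],uv[1],1.]); return c+d*(z-c[2])/d[2]
def proj(f,X):
    p=f["K"]@(np.array(f["R"])@X+f["t"]); return p[:2]/p[2]
def keys(f,box):
    x0,y0,x1,y1=box; im=f["frame"][y0:y1,x0:x1]; hsv=cv2.cvtColor(im,cv2.COLOR_BGR2HSV)
    H,S,V=cv2.split(hsv); out={}
    for n,m in dict(red=((H<10)|(H>170))&(S>130)&(V>80),green=(H>45)&(H<90)&(S>110)&(V>70),white=(S<70)&(V>110)).items():
        k,_,st,ce=cv2.connectedComponentsWithStats(m.astype(np.uint8))
        out[n]=[(tuple(np.round(ce[i]+[x0,y0],1)),int(st[i,4])) for i in range(1,k) if st[i,4]>5]
    return out
E
python3 - <<'E'
import pickle,cv2,numpy as np
from h import *
d=pickle.load(open("d.pkl","rb"))
for n,b in (("top",(284,172,336,196)),("scene",(180,180,228,198))):
    for k,v in keys(d[n],b).items():
        for uv,a in v: print(n,k,uv,a,np.round(cast(d[n],uv,.031),4))
f=d["top"]["frame"]
cv2.imwrite("pics/crop1.png",np.hstack([cv2.resize(f[115:205,260:350],(540,540),interpolation=cv2.INTER_CUBIC)]))
E
```

```text
top red (np.float64(296.5), np.float64(188.6)) 31 [ 0.5254 -0.1324  0.031 ]
top green (np.float64(311.1), np.float64(184.3)) 31 [ 0.5373 -0.1758  0.031 ]
top white (np.float64(325.6), np.float64(180.5)) 14 [ 0.5477 -0.2189  0.031 ]
scene red (np.float64(215.6), np.float64(190.1)) 23 [ 0.5331 -0.1318  0.031 ]
scene green (np.float64(202.2), np.float64(187.4)) 25 [ 0.5455 -0.1749  0.031 ]
scene white (np.float64(209.1), np.float64(183.6)) 303 [ 0.521  -0.1653  0.031 ]
scene white (np.float64(188.1), np.float64(194.8)) 92 [ 0.5934 -0.1949  0.031 ]
```

View pics/crop1.png

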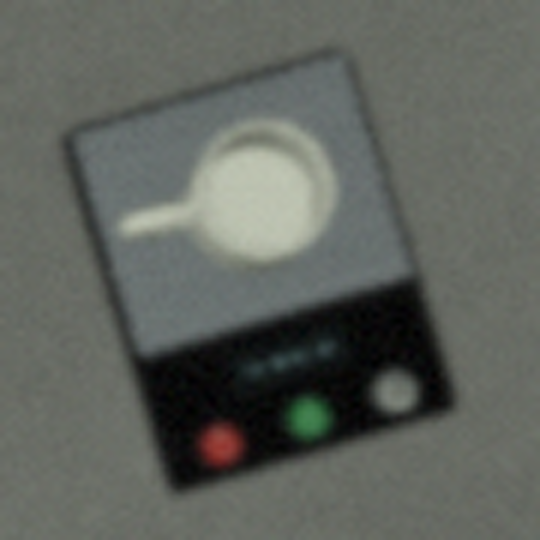

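The crop confirms the cup on the black scale, with red, green and white keys from left to right. Key spacing comes out at 44–45 mm (expected 45) and scale yaw at about 0.25. Tool x already lies along the key row. I now move above the tare key with the gripper shut.

send_rows --series '[[[0,0,0],[-2,-2.8,0.3],0],[[0,0,0],[-2,-2.8,0.3],0],[[0,0,0],[-2,-2.8,0.3],0],[[0,0,0],[-2,-2.8,0.3],0],[[0,0,0],[-2,-2.8,0.3],0],[[0,0,0],[-2,-2.8,0.3],0],[[0,0,0],[-2,-2.8,0.3],0],[[0,0,0],[-2,-2.8,0.3],0],[[0,0,0],[-2,-2.8,0.3],0],[[0,0,0],[-2,-2.8,0.3],0],[[0,0,0],[-2,-2.8,0.3],0],[[0,0,0],[-2,-2.8,0.3],0],[[0,0,0],[-2,-2.8,0.3],0],[[0,0,0],[-2,-2.8,0.3],0],[[0,0,0],[-2,-2.8,0.3],0],[[0,0,0],[-2,-2.8,0.3],0],[[0,0,0],[0,0,0],0],[[0,0,0],[0,0,0],0],[[0,0,0],[0,0,0],0],[[0,0,0],[0,0,0],0]]'

```text
clock: 1.77
tcp_pos: [0.5264, -0.222, 0.1831]
tool_rot: [0.796, -0.605, -0.0, 0.0]
ft_force: [0.5, -0.5, 0.4]
opening: 0.0003
```

Run:
```python
from station import arm, viewer
import cv2, numpy as np, pickle
s=arm.observe(); print({k:np.round(s[k],4) for k in ("clock","tcp_pos","tool_rot","opening","ft_force")})
f=viewer.grab_frame("wrist"); print(np.round(-f["R"].T@f["t"],3)); cv2.imwrite("pics/w1.png",f["frame"]); pickle.dump((f,s),open("w.pkl","wb"))
```

```text
{'clock': np.float64(1.7667), 'tcp_pos': array([ 0.5264, -0.222 ,  0.1831]), 'tool_rot': array([ 7.964e-01, -6.048e-01, -2.000e-04,  3.000e-04]), 'opening': np.float64(0.0003), 'ft_force': array([ 0.4527, -0.5281,  0.3739])}
[ 0.591 -0.203  0.325]
```

View pics/w1.png

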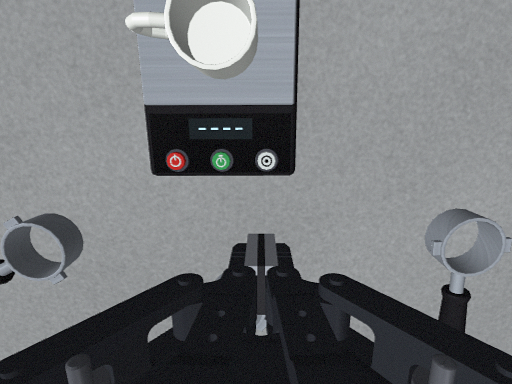

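The wrist view shows the black scale with keys red (176,160), green (221,160) and white (266,160), and the fingertips at (261,240). Now measuring the keys closely.

Run:
```python
import pickle,numpy as np,cv2
from scipy.spatial.transform import Rotation as Ro
from h import *
f,s=pickle.load(open("w.pkl","rb"))
g=cv2.cvtColor(f["frame"],cv2.COLOR_BGR2GRAY)
R=Ro.from_quat(s["tool_rot"]).as_matrix(); P=[]
V=cv2.cvtColor(f["frame"],cv2.COLOR_BGR2HSV)
for n,x in (("red",176),("green",221),("white",266)):
    b=f["frame"][146:174,x-14:x+14].max(2)
    m=(b>85).astype(np.uint8); c=max(cv2.findContours(m,cv2.RETR_EXTERNAL,cv2.CHAIN_APPROX_NONE)[0],key=cv2.contourArea)
    (u,v),r=cv2.minEnclosingCircle(c); uv=(u+x-14,v+146)
    X=cast(f,uv,.031); P.append(X); print(n,np.round(uv,1),round(r,1),"diam mm",round(2*r*(f["t"]+f["R"]@X)[2]/f["K"][0][0]*1e3,1),np.round(X,4),"tool cm",np.round(R.T@(X-s["tcp_pos"])*100,2))
print([round(np.linalg.norm(P[i+1]-P[i]),4) for i in (0,1)])
print(np.round(R,4), "tip proj",proj(f,s["tcp_pos"]))
```

```text
red [175.5 160.5] 9.6 diam mm 18.9 [ 0.5281 -0.1328  0.031 ] tool cm [-8.54 -2.58 15.21]
green [220.7 160.7] 9.4 diam mm 18.5 [ 0.5399 -0.1757  0.031 ] tool cm [-4.1  -2.56 15.21]
white [266. 160.] 9.5 diam mm 18.6 [ 0.5525 -0.2185  0.031 ] tool cm [ 0.37 -2.62 15.21]
[np.float64(0.0445), np.float64(0.0447)]
[[ 2.685e-01 -9.633e-01 -6.000e-04]
 [-9.633e-01 -2.685e-01 -2.000e-04]
 [ 0.000e+00  6.000e-04 -1.000e+00]] tip proj [263.45557715 252.09767838]
```

Wrist and top views agree to within 5 mm, with cap diameters of about 18.6 mm (given 18) and spacing of 44.6 mm (given 45). Moving to 12 mm above the tare key.

send_rows --series '[[[0,0,0],[0.1,-1.3,1],0],[[0,0,0],[0.25,-1.3,2],0],[[0,0,0],[0,0,3],0],[[0,0,0],[0,0,3],0],[[0,0,0],[0,0,3],0],[[0,0,0],[0,0,2],0],[[0,0,0],[0,0,0],0],[[0,0,0],[0,0,0],0],[[0,0,0],[0,0,0],0]]'

```text
clock: 2.57
tcp_pos: [0.5538, -0.2188, 0.0448]
tool_rot: [0.796, -0.605, 0.001, -0.0]
ft_force: [-0.1, -0.2, -0.2]
opening: -0.0001
```

Run:
```python
from station import arm, viewer
import cv2, numpy as np
s=arm.observe(); print({k:np.round(s[k],4) for k in ("clock","tcp_pos","ft_force")})
f=viewer.grab_frame("wrist"); cv2.imwrite("pics/w2.png",f["frame"])
```

```text
{'clock': np.float64(2.5667), 'tcp_pos': array([ 0.5538, -0.2188,  0.0448]), 'ft_force': array([-0.123 , -0.2356, -0.1563])}
```

View pics/w2.png

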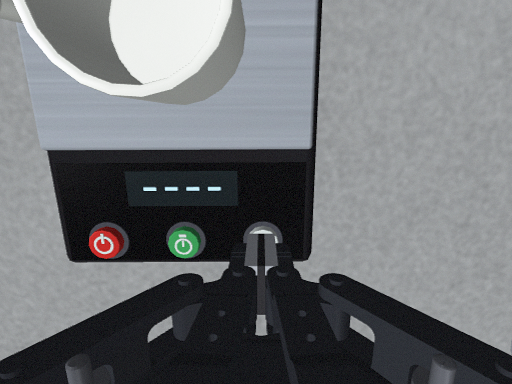

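The fingertip is over the white key (263,235), clear of the plate edge (row 150). Now pressing in small steps.

send_rows --series '[[[0,0,0],[0,0,0.4],0],[[0,0,0],[0,0,0.4],0],[[0,0,0],[0,0,0.3],0],[[0,0,0],[0,0,0.1],0],[[0,0,0],[0,0,0.1],0],[[0,0,0],[0,0,0],0],[[0,0,0],[0,0,0],0],[[0,0,0],[0,0,0],0]]'

```text
clock: 3.28
tcp_pos: [0.5529, -0.2174, 0.0304]
tool_rot: [0.797, -0.604, -0.0, 0.0]
ft_force: [-2.0, 0.6, 2.0]
opening: 0.0001
```

send_rows --series '[[[0,0,0],[0,0,0.1],0],[[0,0,0],[0,0,0.1],0],[[0,0,0],[0,0,0],0],[[0,0,0],[0,0,0],0],[[0,0,0],[0,0,0],0]]'

```text
clock: 3.7
tcp_pos: [0.5531, -0.2175, 0.0284]
tool_rot: [0.797, -0.604, 0.0, -0.0]
ft_force: [-1.1, 0.6, 2.7]
opening: 0.0003
```

send_rows --series '[[[0,0,0],[0,0,0.1],0],[[0,0,0],[0,0,0],0],[[0,0,0],[0,0,0],0],[[0,0,0],[0,0,0],0]]'

```text
clock: 4.03
tcp_pos: [0.5532, -0.2175, 0.0274]
tool_rot: [0.797, -0.604, 0.0, -0.0]
ft_force: [-2.1, 1.1, 4.2]
opening: -0.0004
```

Run:
```python
from station import arm, viewer
import cv2, numpy as np
s=arm.observe(); print({k:np.round(s[k],4) for k in ("clock","tcp_pos","ft_force")})
f=viewer.grab_frame("wrist"); cv2.imwrite("pics/w3.png",cv2.resize(f["frame"][140:280,50:330],None,fx=2.5,fy=2.5))
```

```text
{'clock': np.float64(4.0333), 'tcp_pos': array([ 0.5532, -0.2175,  0.0274]), 'ft_force': array([-2.0524,  1.1464,  4.1637])}
```

View pics/w3.png

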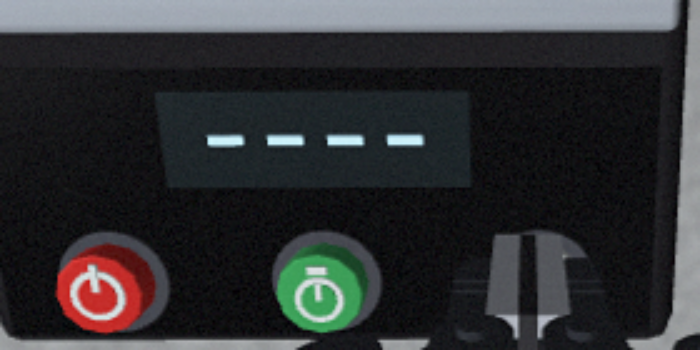

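At 4.2 N, with the tip 3.6 mm below the key's rest height, the tare key is well past 2 mm. The timer and red keys are up and untouched. Rising and moving over to green.

send_rows --series '[[[0,0,0],[0,0,-0.5],0],[[0,0,0],[0,0,-0.8],0],[[0,0,0],[0,0,-0.7],0],[[0,0,0],[0,0,0],0],[[0,0,0],[0,0,0],0],[[0,0,0],[-1.5,0,0],0],[[0,0,0],[-1.5,0,0],0],[[0,0,0],[-1.45,0,0],0],[[0,0,0],[0,0,0],0],[[0,0,0],[0,0,0],0],[[0,0,0],[0,0,0],0]]'

```text
clock: 5.0
tcp_pos: [0.541, -0.174, 0.0472]
tool_rot: [0.797, -0.604, 0.0, 0.0]
ft_force: [0.9, 0.4, -0.1]
opening: -0.0001
```

Run:
```python
from station import arm, viewer
import cv2, numpy as np
s=arm.observe(); print({k:np.round(s[k],4) for k in ("clock","tcp_pos","ft_force")})
f=viewer.grab_frame("wrist"); cv2.imwrite("pics/w4.png",f["frame"])
```

```text
{'clock': np.float64(5.0), 'tcp_pos': array([ 0.541 , -0.174 ,  0.0472]), 'ft_force': array([ 0.8532,  0.4427, -0.1101])}
```

View pics/w4.png

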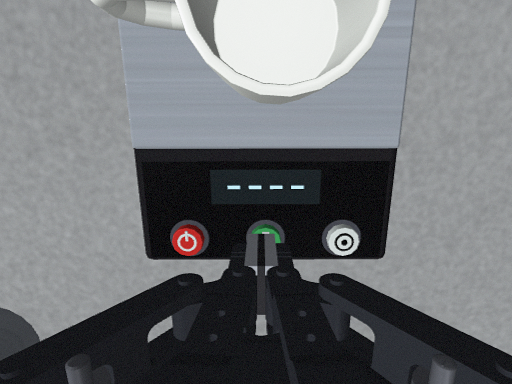

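The tare key (343,240) is back up and the fingertip is over green (265,235). Pressing the timer by the same 20 mm total.

send_rows --series '[[[0,0,0],[0,0,0.5],0],[[0,0,0],[0,0,0.5],0],[[0,0,0],[0,0,0.3],0],[[0,0,0],[0,0,0.2],0],[[0,0,0],[0,0,0.1],0],[[0,0,0],[0,0,0.1],0],[[0,0,0],[0,0,0.1],0],[[0,0,0],[0,0,0.1],0],[[0,0,0],[0,0,0.1],0],[[0,0,0],[0,0,0],0],[[0,0,0],[0,0,0],0],[[0,0,0],[0,0,0],0],[[0,0,0],[0,0,0],0]]'

```text
clock: 6.13
tcp_pos: [0.5409, -0.1747, 0.0274]
tool_rot: [0.797, -0.604, -0.0, 0.0]
ft_force: [-3.7, -0.5, 4.3]
opening: 0.0001
```

The timer key is pressed at 4.3 N, with the tip at z 27.4 mm. Drawing back.

send_rows --series '[[[0,0,0],[0,0,-0.5],0],[[0,0,0],[0,0,-1],0],[[0,0,0],[0,0,-2],0],[[0,0,0],[0,0,-3],0],[[0,0,0],[0,0,-3],0],[[0,0,0],[0,0,-3],0],[[0,0,0],[0,0,-3],0],[[0,0,0],[1,2,-2],0],[[0,0,0],[1,2,0],0],[[0,0,0],[1,2,0],0],[[0,0,0],[0,0,0],0],[[0,0,0],[0,0,0],0],[[0,0,0],[0,0,0],0],[[0,0,0],[0,0,0],0]]'

```text
clock: 7.3
tcp_pos: [0.492, -0.2192, 0.2023]
tool_rot: [0.797, -0.604, 0.0, -0.0]
ft_force: [0.3, -0.3, -0.6]
opening: 0.0005
```

Run:
```python
from station import arm, viewer
import cv2, numpy as np, pickle
s=arm.observe(); print({k:np.round(s[k],4) for k in ("clock","tcp_pos","ft_force","joint_velocities")})
f=viewer.grab_frame("scene")["frame"]; w=viewer.grab_frame("wrist")["frame"]
f0=pickle.load(open("d.pkl","rb"))["scene"]["frame"]
for n,b in dict(basket=(270,230,340,300),pitcher=(375,270,435,330),portafilter=(120,115,168,170)).items():
    x0,y0,x1,y1=b; print(n,"mean abs diff",cv2.absdiff(f,f0)[y0:y1,x0:x1].mean().round(2))
cv2.imwrite("pics/end.png",np.hstack([cv2.resize(f,(400,300)),cv2.resize(w,(400,300))]))
```

```text
{'clock': np.float64(7.3), 'tcp_pos': array([ 0.492 , -0.2192,  0.2023]), 'ft_force': array([ 0.3432, -0.2937, -0.6047]), 'joint_velocities': array([ 0.0034,  0.0075,  0.0011, -0.0047,  0.0007, -0.0029])}
basket mean abs diff 4.27
pitcher mean abs diff 3.84
portafilter mean abs diff 4.09
```

View pics/end.png

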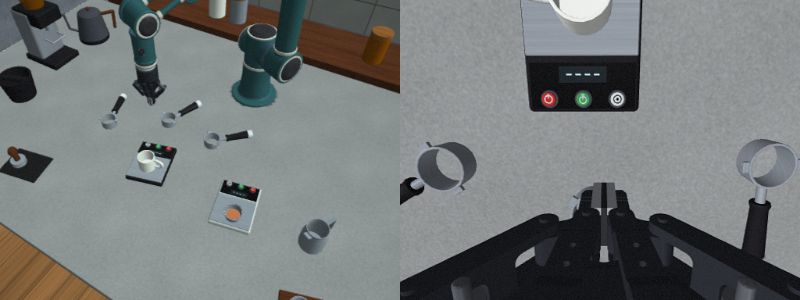

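The hand is clear, all three keys on the cup's scale are up, and nothing has moved beyond image noise. Handing in.

```bash
python3 -c "
from station import job
print(job.finish_job())"
```

```text
the job is handed in; nothing more can be done
None
```

I pressed the tare key and then the timer key on the black scale, the one under the white cup. I then drew the hand back to 0.20 m above the counter and handed the job in after about 7.4 s. No verdict was reported.

- **Tare:** pressed at about 4.2 N, with the fingertip 3.6 mm below the key's rest height. The wrist camera then showed it back up before I touched the timer.
- **Timer:** pressed at about 4.3 N to the same depth. The last picture shows it back up.
- **Final checks:** the wrist force was near zero and the arm was at rest. The keys on the cup's scale were up. The cup, basket, pitcher and portafilter looked where they started. I checked the basket, pitcher and portafilter against the first picture and found only noise-level differences; the cup I judged by eye.
- **Disagreements:** the first scene-camera readings put the keys about 8 mm further out than the top camera, probably because the sides of the keys were included. That camera's white-key reading was unusable. I positioned from the wrist camera, which matched the top camera to 5 mm and gave the right key sizes and spacing.
- **Not measured:** how far each key moved was inferred from force and fingertip height, since the display read "----" throughout. Sideways forces of 2–4 N appeared while pressing.

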